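Hang the bottle holder in the book-repair crate and stand the glue bottle in it

ROBOT

A 6-joint arm with a two-finger parallel gripper is mounted at the origin on the work surface. World frame = base frame: x ahead of the robot, y to its left, z up, the work surface at z = 0. Lengths are in m, angles in degrees, forces in N, time in s.
With the tool pointing down it reaches from about 0.25 to 0.725 m from the base axis. Payload 9.7 kg.
Tool frame: the origin (TCP) lies at the very end of the fingers, on their centre line; the grasp point (between the pads) lies 19 mm behind it (bot.hold_point_z is the distance from the TCP to the grasp point, in m); z points along the fingers, y is the line along which they close (so a half turn about z gives the same grasp; the last joint's range is limited). The gripper opens to 85 mm and grips with 20 to 120 N. Pads are 22 mm wide; open, the fingers measure 114 mm over their backs; the gripper's body (76 mm by 85 mm) begins 54 mm behind the grasp point. The pads swing forward as they close: fully open they stand 13 mm farther back than shut.
Start: joints at [-65.374, 4.979, 10.078, 95.1, 0, 90], TCP at [0.229, -0.5, 0.231] pointing down, gripper open.
Joint ranges: [-179.16, 179.16], [-48.56, 103.87], [-65.8, 70.77], [-126.05, 130.52], [-82.76, 87.17], [-180, 180]. Speed limits (degrees/s): [127.2, 127.2, 147.25, 180, 180, 180].

INTERFACE

Orientations are given as [roll, pitch, yaw] about the fixed x, y, z axes, in that order (R = Rz(yaw) Ry(pitch) Rx(roll)).
In Python, from workcell import bot gives the robot as it stands.
- The arm moves only by the tool play_rows, never from a script. Its argument "targets" is a list of rows, each an object with "grip": the closure in counts, from 0 (fully open) to 255 (shut); "linear": the shift along the world's x, y, z in cm, a list of three; "delta_rot": the turn, a rotation vector about the world's x, y, z in rad, a list of three. A call has 1 to 10 rows; each row is the pose to reach, as a shift and turn from the pose commanded when the call began; what a row does not reach only later rows make up. A row lasts 1/10 s, in which the tool goes at most 50 mm and 8.59 degrees, less where a joint would pass 70% of its speed; a pose out of reach is approached as far as the arm can. A call with a gripper value outside its range is refused whole. The fingers move at their own pace and stop on an object; "force" is the grip in N (left out, the last holds). Time passes only in rows, so rows that repeat a pose let the fingers close. It gives the time, the measured TCP pose, the force, the opening and the grip force at its end, in the units of the state.
- bot.get_obs(): the state, without advancing time (a new reading comes with each control period).
- bot.camera(name): name is "scene" or "top" or "wrist"; returns a dict with "color" (480x640x3 uint8, red, green, blue), "range_z" (480x640 float32, m along the optical axis (not along the pixel's ray), 0 where there is no reading), "fov_y" (degrees; the focal length in pixels is half the picture's height over the tangent of half this angle, whatever the lens; pixels are square), "cx", "cy" (the principal point, pixels), "world_to_cam" (4x4, takes a point from world to camera coordinates). Camera axes: x right, y up, looking along -z (the intrinsics and any distortion apply to the point x, -y, -z); pixel columns grow to the right and rows downward; lengths in m; the calibration is good to about 2 mm. A picture is of the moment at which its call begins.
- bot.job_done(): hands the job in; it is judged then, once.
Trained networks look in a picture, given as the dict that the camera call returned (one of the last four; its "shot" number tells which), for a name from the list of things; names that differ only in an ending like _2 or _b are one class to them, and where a whole thing is asked for, a point or a joint stands for the part that bears it (a point fixed in the world has none). Each returns a list of dicts, best first, with "conf" (0 to 1); they miss things now and then, are a little off and sometimes report something else, mostly with a low value. They report only what shows in the picture. A call takes as long as a camera call. They do not tell look-alikes from the thing itself.
- bot.search_frame(picture, target): "box" ([left, top, right, bottom] in pixels, round what is visible of it).
- bot.trace(picture, target): "pixels" (480x640 bool, what is visible of it) and "box" ([left, top, right, bottom] in pixels, round what is visible of it).
- bot.pinpoint(picture, target): "pixel" ([column, row] in pixels: a listed point, or the origin of a listed thing).
The state is a dict: "time": time; "q": joint angles; "qd": joint speeds; "joint_efforts": joint torques, N m; "ee_pos": TCP position; "tcp_rot": TCP orientation; "wrist_force": force on the tool from outside, world axes, zero at the start; "torque": the same for the moment, N m; "opening": finger opening in m; "grasp_force": force on a finger pad.
Only numpy, scipy, OpenCV 4.12 (cv2) and the standard library are available. Lean on these libraries where they do the work, as an engineer would, in place of code of your own. Each camera call takes 0.05 s, during which the arm holds its last target. There are 200 camera calls.

TASK

Take the steel bottle holder off the sloping wooden rest and hook its bent lip over the crate wall nearest the robot, so that it hangs straight and fully down with its basket inside the crate, and let go of it. Then stand the tall narrow glue bottle upright on the floor of the holder's basket and let go. Set both in place without dropping them, and leave the other things on the bench where they are.

Things in the scene. Friction and masses are not known exactly. Their poses are not given: they have to be found in the camera images.
- holder_grip (a point): Centre of the wooden grip block (14 mm thick along x, 44 mm wide along y) on top of the loose steel bottle holder, ~0.3 kg; 17 mm below the block's top, 23 mm above the steel bridge it stands on. Holder axes: z up along it, x from lip side to basket side. At first it leans on the rest, basket away from the robot, top 28 degrees towards the robot; draw it off along its own z by 60 mm or more.
- holder_hook (a point): Same axes; 28 mm below holder_grip: underside of the bridge, middle of the hook's slot. Slot 14 mm wide in x, 76 mm long in y; outside it the lip (4 mm thick, 25 mm deep) on the -x side, the back plate (4 mm, 95 mm deep) with the basket on +x. Hung home, this point is level with the rim's top; let go, the back plate settles against the wall's inner face.
- holder_seat (a point): The same axes; centre of the upper face of the basket's floor, 43 mm in +x and 91 mm in -z from holder_hook. The basket is open at the top, 64 mm (x) by 64 mm (y) inside, walls 41 mm high, 4 mm thick.
- crate_rim (a point): Middle of the top edge of the crate's wall nearest the robot, mid-thickness (walls 6 mm); x points level into the crate, y along the wall, z up. The crate is fixed, grey plastic, open-topped, 200 mm (x) by 240 mm (y), 150 mm high. A flat book lies in it, its top 31 mm above the table.
- bottle_center (a point): Centre, half-way up, of the tall narrow glue bottle: white plastic, round, red cap, blue band, 50 mm in diameter, 160 mm tall. Straight body to 55 mm above this point, then a cap 32 mm across to 80 mm above it; underside 80 mm below. About 0.25 kg, loose, standing on the table; z is its axis.
- rest: Fixed sloping wooden stand on which the holder leans; origin at the centre of its base on the table, base 170 mm (x) by 110 mm (y), x away from the robot. Its board, 8 mm thick, supports the back plate from behind (below the lip), and its ledge carries the basket's floor.
- jar: squat white plastic jar with a red cap, 76 mm across, 100 mm tall, too wide for the holder; loose bystander; origin at the centre of its underside
- tape: yellow roll of tape lying flat, 100 mm across, 48 mm high; loose bystander; origin at the centre of its underside
- tape_green: green roll of tape lying flat, 100 mm across, 48 mm high; loose bystander; origin at the centre of its underside
- mug: white mug holding pens, 82 mm across, 150 mm tall with the pens; loose bystander; origin at the centre of its underside
Mind the look-alikes: they are no part of the job. Leave any orange look-alike of the part that bears holder_grip alone.

How it is judged (in metres and radians):
On the way:
1. the holder hangs by its lip on the crate's near wall, fully down, basket inside, released and at rest (x of holder_hook in the frame of crate_rim between -0.009 and 0.009 m and y of holder_hook in the frame of crate_rim between -0.085 and 0.085 m and z of holder_hook in the frame of crate_rim between -0.004 and 0.005 m and x of holder_seat in the frame of crate_rim above 0.025 m and angle between holder_grip's own z axis and vertical below 0.1 rad and contact force between the fingers and holder below 0.1 N and linear speed of holder below 0.03 m/s), for 0.2 s.
At the end, for the whole second after the job is handed in: The holder hangs on the crate's near wall: wall in its slot, bridge down on the rim (within 5 mm), basket inside the crate, upright within 0.10 rad; the bottle stands on the basket's floor (within 6 mm in height, 16 mm of its centre each way), upright within 0.12 rad; both released and at rest (all of step 1 and x of bottle_center in the frame of holder_seat between -0.016 and 0.016 m and y of bottle_center in the frame of holder_seat between -0.016 and 0.016 m and z of bottle_center in the frame of holder_seat between 0.074 and 0.086 m and angle between bottle_center's own z axis and vertical below 0.12 rad and contact force between the fingers and bottle below 0.1 N and linear speed of bottle below 0.03 m/s); the robot touches nothing.
It fails at once if the holder or the bottle is dropped (falls freely by more than about 10 mm) ((contact force between anything else and holder below 0.05 N and linear speed of holder above 0.45 m/s) or (contact force between anything else and bottle below 0.05 N and linear speed of bottle above 0.45 m/s)).
It fails at once if another thing on the bench is moved more than 30 mm or tipped over (distance of any of jar, tape, tape_green, mug from where it was at the start of the episode above 0.03 m or angle between any of jar, tape, tape_green, mug's own z axis and vertical above 0.35 rad).
It also fails if it takes over 64 s, if anything falls off the work surface, if the arm or the gripper's body presses on something with over 40 N, if the wrist force passes 120 N, or if a joint passes its speed limit or range.

## Working session

There is one attempt and no reset: what is moved stays moved. The work goes in short steps, Python scripts to look and compute and a tool call to move; the robot and the scene stay as the last step left them, time stands still between calls to the robot, and variables do not carry over. Pictures are saved under pics/ and viewed, at most 10 in all, crops included, and the job is handed in when it is done.

Besides the shell and the picture viewer there is one more tool, called after "Request:" by a JSON object that holds its "op" and its "data". play_rows: Moves the arm, as the interface text tells. Its arguments: {"type":"object","properties":{"targets":{"type":"array","items":{"type":"object","properties":{"grip":{"type":"number"},"linear":{"type":"array","items":{"type":"number"}},"delta_rot":{"type":"array","items":{"type":"number"}}}}},"force":{"type":"number"}},"required":["targets"]}

```bash
mkdir -p pics
cat > h.py <<'E'
import numpy as np, cv2
from workcell import bot
def unproj(p,uv,d=None,z=None):
    f=240/np.tan(np.radians(p["fov_y"])/2); u,v=uv
    T=np.linalg.inv(p["world_to_cam"])
    r=np.array([(u-p["cx"])/f,-(v-p["cy"])/f,-1.])
    if d is None and z is None: d=p["range_z"][int(round(v)),int(round(u))]
    if z is not None:
        w=T[:3,:3]@r; d=(z-T[2,3])/w[2]
    return T[:3,:3]@(r*d)+T[:3,3]
def cloud(p,m):
    v,u=np.nonzero(m&(p["range_z"]>0)); f=240/np.tan(np.radians(p["fov_y"])/2); d=p["range_z"][v,u]
    c=np.stack([(u-p["cx"])/f*d,-(v-p["cy"])/f*d,-d],1); T=np.linalg.inv(p["world_to_cam"])
    return c@T[:3,:3].T+T[:3,3]
def save(p,n): cv2.imwrite("pics/"+n,p["color"][:,:,::-1])
E
python3 - <<'E'
from h import *
np.set_printoptions(precision=4,suppress=True)
for n in ["scene","top"]:
    p=bot.camera(n); save(p,n+"1.png"); print(n,[k for k in p], p["fov_y"],p["cx"],p["cy"])
    for t in ["holder_grip","holder_hook","holder_seat","crate_rim","bottle_center","rest","jar","tape","tape_green","mug"]:
        for r in bot.pinpoint(p,t)[:3]:
            u,v=r["pixel"]
            try: w=unproj(p,(u,v))
            except Exception as e: w=e
            print(t,round(r["conf"],2),np.round([u,v],1),w)
E
```

```text
scene ['color', 'range_z', 'fov_y', 'cx', 'cy', 'world_to_cam', 'shot'] 51.40155931198913 321.9971149387498 236.3844017322742
holder_grip 0.89 [435.7 300.6] [0.4858 0.2724 0.1292]
holder_grip 0.61 [433.5 254.9] [0.344  0.113  0.0578]
holder_hook 0.92 [441.1 263. ] [0.3409 0.1374 0.0513]
holder_hook 0.84 [430.3 312.8] [0.4992 0.2783 0.1088]
holder_seat 0.85 [390.  342.1] [0.5916 0.2836 0.0852]
holder_seat 0.85 [468.6 295. ] [0.3408 0.2313 0.0343]
crate_rim 0.98 [279.2 145.1] [ 0.386  -0.5981 -0.0028]
bottle_center 0.57 [355.9 239.5] [0.4921 0.0153 0.0898]
rest 0.56 [395.7 352.1] [0.5807 0.2913 0.0584]
jar 0.6 [229.3 311.3] [0.8069 0.0406 0.045 ]
tape 0.98 [284.9 294.1] [0.6893 0.0542 0.0485]
tape_green 0.91 [337.6 175.4] [ 0.3412 -0.3083  0.0312]
mug 0.73 [284.1 296.2] [0.6932 0.0583 0.048 ]
mug 0.58 [516.7 338.7] [0.3495 0.3713 0.0459]
mug 0.41 [427.4 311.5] [0.4992 0.2708 0.105 ]
top ['color', 'range_z', 'fov_y', 'cx', 'cy', 'world_to_cam', 'shot'] 49.02242951824199 322.00673193553143 240.51034260101432
holder_grip 0.69 [198.4 278.8] [0.4826 0.2726 0.1325]
holder_grip 0.61 [275.4 347.9] [0.3374 0.1075 0.0595]
holder_hook 0.86 [263.5 351.9] [0.3288 0.1316 0.078 ]
holder_hook 0.74 [205.8 275.7] [0.491  0.2604 0.1182]
holder_seat 0.87 [215. 246.] [0.5691 0.2625 0.0375]
holder_seat 0.65 [318.9 205.3] [0.6817 0.0202 0.0001]
holder_seat 0.56 [223.2 340.4] [0.3513 0.2234 0.0733]
crate_rim 0.67 [477.3 273.3] [ 0.5073 -0.3235  0.1482]
bottle_center 0.84 [328.9 286.5] [ 0.471  -0.0103  0.1584]
rest 0.59 [217.8 254.6] [0.5493 0.2557 0.0329]
jar 0.75 [325.1 157.4] [0.7706 0.0058 0.1034]
tape_green 0.84 [475.2 361.9] [ 0.3152 -0.3547 -0.0001]
tape_green 0.2 [479.1 274.6] [ 0.5123 -0.3479  0.0735]
mug 0.76 [174.4 351.5] [ 0.3201  0.353  -0.0009]
```

View pics/scene1.png

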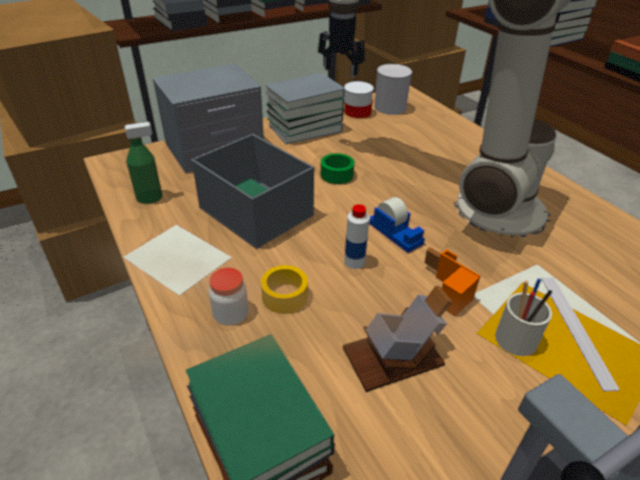

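View pics/top1.png

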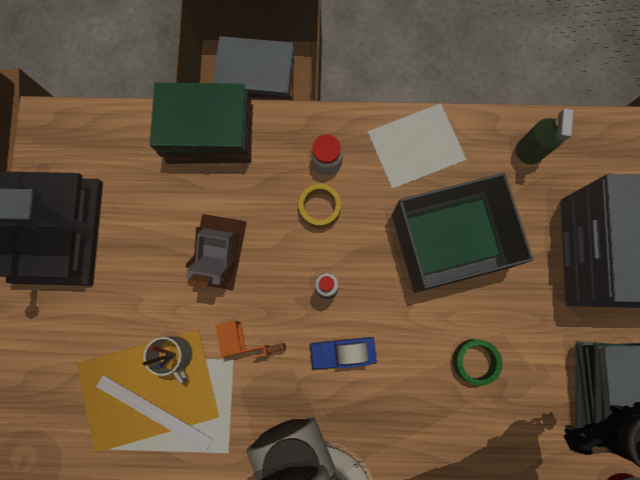

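The scene view shows the steel holder on the rest at about (405,335), the orange look-alike at (455,280), the white bottle at (357,238) and the crate at (255,190). In the top view the grip is at (200,280), the bottle cap at (327,284), and the near crate wall runs from (420,290) to (530,262).

Run:
```python
from h import *
np.set_printoptions(precision=4,suppress=True)
def near(ts,uv): return [t for t in ts if t["box"][0]-5<uv[0]<t["box"][2]+5 and t["box"][1]-5<uv[1]<t["box"][3]+5]
p=bot.camera("top"); 
A=np.ones((480,640),bool); C=cloud(p,A)
r=C[(C[:,2]>.142)&(C[:,2]<.158)&(C[:,0]>.42)&(C[:,0]<.8)&(C[:,1]<-.12)&(C[:,1]>-.5)]
q=cv2.minAreaRect(r[:,:2].astype(np.float32)*1000); print("rim",len(r),q,cv2.boxPoints(q),r[:,2].mean())
b=C[(C[:,2]>.14)&(abs(C[:,0]-.475)<.05)&(abs(C[:,1]+.01)<.05)]; print("cap",len(b),b.mean(0),b.min(0),b.max(0))
for n,uvg in (("top",(199,279)),("scene",(435,300))):
    if n!="top": p=bot.camera(n); C=cloud(p,A)
    hsv=cv2.cvtColor(p["color"],cv2.COLOR_RGB2HSV)
    full=np.zeros((480,640,3)); T=np.linalg.inv(p["world_to_cam"])
    L=near(bot.trace(p,"holder_grip"),uvg)
    if not L: print(n,"none"); continue
    m=L[0]["pixels"]; P=cloud(p,m); print(n,L[0]["conf"],L[0]["box"],len(P),P.min(0),P.max(0))
    v,u=np.nonzero(m&(p["range_z"]>0)); S=hsv[v,u]
    np.savez(n+"_h.npz",P=P,S=S)
    # fit horizontal edge direction: normals in plane by RANSAC
    rng=np.random.default_rng(0); Q=P.copy()
    for k in range(4):
        best=None
        for _ in range(600):
            a=Q[rng.choice(len(Q),3,False)]; nn=np.cross(a[1]-a[0],a[2]-a[0]); l=np.linalg.norm(nn)
            if l<1e-6: continue
            nn/=l; i=abs((Q-a[0])@nn)<.0025
            if best is None or i.sum()>best.sum(): best=i
        X=Q[best]; c=X.mean(0); nn=np.linalg.svd(X-c)[2][2]; print(" plane",best.sum(),c,nn*np.sign(nn[2]),"ext",X.min(0),X.max(0)); Q=Q[~best]
        if len(Q)<60: break
```

```text
rim 1290 ((601.9532470703125, -300.57135009765625), (200.42835998535156, 241.52955627441406), 15.889562606811523) [[ 472.5046 -211.8579]
 [ 538.6316 -444.1589]
 [ 731.4019 -389.2848]
 [ 665.2749 -156.9838]] 0.14881204311005167
cap 222 [ 0.4772 -0.0058  0.1562] [ 0.4582 -0.0274  0.14  ] [0.4948 0.0135 0.1649]
top 0.84 [186.0, 227.8, 233.5, 289.3] 2003 [ 0.4627  0.2162 -0.0023] [0.6161 0.3061 0.148 ]
 plane 738 [0.5109 0.2651 0.0856] [ 0.8524 -0.1251  0.5076] ext [0.4706 0.2231 0.022 ] [0.5511 0.3043 0.148 ]
 plane 313 [0.568  0.261  0.0398] [-0.4117  0.0672  0.9088] ext [ 0.477   0.2174 -0.0023] [0.6083 0.2924 0.0583]
 plane 228 [0.5911 0.2533 0.0796] [ 0.8654 -0.1227  0.4857] ext [0.5768 0.2162 0.0528] [0.6058 0.2907 0.1   ]
 plane 177 [0.5455 0.2248 0.0696] [-0.1399 -0.9899  0.0233] ext [0.4744 0.218  0.0195] [0.5925 0.2361 0.1116]
scene 0.89 [426.7, 246.3, 478.2, 314.7] 1897 [ 0.2488  0.0898 -0.0024] [0.3966 0.2445 0.0799]
 plane 598 [0.3539 0.2042 0.0732] [0.0433 0.0147 0.999 ] ext [0.3162 0.1259 0.0691] [0.3966 0.2445 0.0777]
 plane 511 [0.3392 0.1394 0.0418] [-0.9848 -0.1729  0.0149] ext [ 0.3212  0.0898 -0.002 ] [0.3496 0.229  0.0799]
 plane 325 [0.3556 0.2353 0.036 ] [ 0.2328 -0.9725  0.0087] ext [ 0.315   0.2241 -0.0001] [0.3869 0.2442 0.0712]
 plane 222 [0.3885 0.2251 0.0442] [-0.9708 -0.2385  0.0263] ext [ 0.3828  0.1992 -0.0014] [0.3957 0.2398 0.0742]
```

```bash
cat >> h.py <<'E'
from scipy.spatial.transform import Rotation as R
def Rh(yaw,tilt=28): return (R.from_euler('z',yaw,degrees=True)*R.from_euler('y',-tilt,degrees=True)).as_matrix() # cols x,y,z holder
def delta(Rt,pt):
    o=bot.get_obs(); Rc=R.from_euler('xyz',o["tcp_rot"],degrees=True)
    best=min((( R.from_matrix(Rt@np.diag([s,s,1]))*Rc.inv()).as_rotvec() for s in (1,-1)),key=np.linalg.norm)
    print("linear cm",np.round((np.array(pt)-o["ee_pos"])*100,2),"rot",np.round(best,4))
def toolR(H): # tool z=-z_h, y = x_h
    return np.stack([np.cross(H[:,0],-H[:,2]),H[:,0],-H[:,2]],1)
E
python3 - <<'E'
from h import *
np.set_printoptions(precision=4,suppress=True)
print(bot.get_obs())
d=np.load("top_h.npz"); P,S=d["P"],d["S"]; H=Rh(-8.2); L=P@H
print(H)
wood=(L[:,2]>np.percentile(L[:,2],99.5)-.045)
W=L[wood]; print(len(W),W.min(0),W.max(0)); print("hsv",np.median(S[wood],0),np.median(S[~wood],0))
for k in range(3): print(k,np.histogram(W[:,k],12))
print(np.histogram(L[:,2],25))
g=H@np.array([.443,.337,np.percentile(L[:,2],99.5)-.017]); print("grip",g)
print("hook",bot.hold_point_z)
delta(toolR(H), g+H[:,2]*(.08))
E
```

```text
{'time': 1.3, 'q': array([-65.3755,   4.9795,  10.0783,  95.1011,   0.0009,  90.0012]), 'qd': array([-0.124 , -0.0026,  0.002 ,  0.0006, -0.0571, -0.0698]), 'joint_efforts': array([ -0.0024, -52.0099,  46.486 ,   0.0018,  -0.0001,  -0.    ]), 'ee_pos': array([ 0.2292, -0.5   ,  0.2313]), 'tcp_rot': array([-179.9977,   -0.0009,   24.6233]), 'wrist_force': array([-0.2289,  0.438 ,  0.579 ]), 'torque': array([ 0.0125, -0.0184,  0.0108]), 'grasp_force': 0.0, 'opening': 0.08549790170906164}
[[ 0.8739  0.1426 -0.4647]
 [-0.1259  0.9898  0.067 ]
 [ 0.4695  0.      0.8829]]
425 [ 0.4323  0.2977 -0.1176] [ 0.4571  0.3728 -0.0708]
hsv [ 11. 155.  77.] [ 5. 26. 67.]
0 (array([  6,   9,  19,  30,  33,  28,  36,  40, 138,  52,  28,   6]), array([0.4323, 0.4343, 0.4364, 0.4385, 0.4405, 0.4426, 0.4447, 0.4468,
       0.4488, 0.4509, 0.453 , 0.455 , 0.4571]))
1 (array([23, 26, 55, 44, 43, 45, 47, 41, 42, 25, 13, 21]), array([0.2977, 0.304 , 0.3103, 0.3165, 0.3228, 0.329 , 0.3353, 0.3415,
       0.3478, 0.3541, 0.3603, 0.3666, 0.3728]))
2 (array([117,  42,  17,  15,  21,  15,  18,  17,  18,  27,  68,  50]), array([-0.1176, -0.1137, -0.1098, -0.1059, -0.102 , -0.0981, -0.0942,
       -0.0903, -0.0864, -0.0825, -0.0786, -0.0747, -0.0708]))
(array([  1,   1,   0,   0,   0,  20, 455, 142, 109, 112, 120, 193, 106,
        55,  41,  47,  54,  53,  95, 137,  30,  36,  35,  45, 116]), array([-0.2618, -0.2541, -0.2465, -0.2388, -0.2312, -0.2236, -0.2159,
       -0.2083, -0.2006, -0.193 , -0.1854, -0.1777, -0.1701, -0.1624,
       -0.1548, -0.1472, -0.1395, -0.1319, -0.1242, -0.1166, -0.109 ,
       -0.1013, -0.0937, -0.0861, -0.0784, -0.0708]))
grip [0.4769 0.2718 0.1288]
hook 0.0187
linear cm [21.05 77.71 -3.18] rot [-0.305  -0.4078  0.9773]
```

Request:
{"op": "play_rows", "data": {"targets": [{"grip":0,"linear":[2,8,5],"delta_rot":[0,0,0]},{"grip":0,"linear":[21,77.7,6],"delta_rot":[-0.305,-0.408,0.977]},{"grip":0,"linear":[21,77.7,6],"delta_rot":[-0.305,-0.408,0.977]},{"grip":0,"linear":[21,77.7,6],"delta_rot":[-0.305,-0.408,0.977]},{"grip":0,"linear":[21,77.7,6],"delta_rot":[-0.305,-0.408,0.977]},{"grip":0,"linear":[21,77.7,6],"delta_rot":[-0.305,-0.408,0.977]},{"grip":0,"linear":[21,77.7,6],"delta_rot":[-0.305,-0.408,0.977]},{"grip":0,"linear":[21,77.7,6],"delta_rot":[-0.305,-0.408,0.977]},{"grip":0,"linear":[21,77.7,6],"delta_rot":[-0.305,-0.408,0.977]},{"grip":0,"linear":[21,77.7,6],"delta_rot":[-0.305,-0.408,0.977]}], "force": 40}}

```text
time: 2.3
ee_pos: [0.3542, -0.0499, 0.2773]
tcp_rot: [152.1, -0.0, 81.7]
wrist_force: [0.1, -0.6, 0.2]
opening: 0.0852
grasp_force: 0.0
```

Run:
```python
from h import *
H=Rh(-8.2); g=np.array([.4773,.2707,.1277])
o=bot.get_obs();print(o["ee_pos"],o["tcp_rot"],o["q"]); delta(toolR(H), g+H[:,2]*.08)
```

```text
[ 0.35421724 -0.04990629  0.27726159] [ 1.52146583e+02 -1.39882304e-02  8.16607768e+01] [ -7.84596109 -48.52192431 -27.64869243  83.02059697  -0.21808804
  90.44265302]
linear cm [ 8.59 32.6  -7.89] rot [-0.0006 -0.0025  0.0024]
```

Request:
{"op": "play_rows", "data": {"targets": [{"grip":0,"linear":[3,3,0],"delta_rot":[0,0,0]},{"grip":0,"linear":[6,7,0],"delta_rot":[0,0,0]},{"grip":0,"linear":[8.6,11,0],"delta_rot":[0,0,0]},{"grip":0,"linear":[8.6,15.5,0],"delta_rot":[0,0,0]},{"grip":0,"linear":[8.6,20,-2],"delta_rot":[0,0,0]},{"grip":0,"linear":[8.6,24.5,-4],"delta_rot":[0,0,0]},{"grip":0,"linear":[8.6,29,-6],"delta_rot":[0,0,0]},{"grip":0,"linear":[8.6,32.6,-7.9],"delta_rot":[0,0,0]},{"grip":0,"linear":[8.6,32.6,-7.9],"delta_rot":[0,0,0]}]}}

```text
time: 3.2
ee_pos: [0.4388, 0.2776, 0.1941]
tcp_rot: [152.5, 0.2, 81.8]
wrist_force: [-1.0, 0.1, 0.1]
opening: 0.0855
grasp_force: 0.0
```

Run:
```python
from h import *
np.set_printoptions(precision=4,suppress=True)
H=Rh(-8.2); g=np.array([.4773,.2707,.1277])
o=bot.get_obs();print(o["ee_pos"],o["tcp_rot"],o["q"]); delta(toolR(H), g+H[:,2]*.08)
p=bot.camera("wrist"); save(p,"w1.png")
C=cloud(p,np.ones((480,640),bool)); hsv=cv2.cvtColor(p["color"],cv2.COLOR_RGB2HSV)[p["range_z"]>0]
L=(C-g)@H
np.savez("w.npz",C=C,S=hsv)
w=(abs(L[:,0])<.025)&(abs(L[:,1])<.045)&(L[:,2]>-.015)&(L[:,2]<.03)
W=L[w]; print(len(W),W.min(0),W.max(0))
for k in range(3): print(k,*np.histogram(W[:,k],15))
t=W[W[:,2]>np.percentile(W[:,2],95)-.006]; q=cv2.minAreaRect(((t@H.T)[:,:2]*1000).astype(np.float32)); print("top",len(t),t.mean(0),t.min(0),t.max(0)); print(cv2.minAreaRect((t[:,:2]*1000).astype(np.float32)))
for r in bot.pinpoint(p,"holder_grip")[:2]: print(r["pixel"],r["conf"],(unproj(p,r["pixel"])-g)@H)
```

```text
[0.4388 0.2776 0.1941] [152.484    0.1899  81.8452] [ 43.9115 -18.704  -19.7654  71.3175 -21.481  138.6517]
linear cm [ 0.13 -0.15  0.42] rot [ 0.0021 -0.0088 -0.0008]
2293 [-0.0079 -0.0213 -0.0149] [0.0061 0.0226 0.0178]
0 [161 171 173 100 166 174 155 135 153 175 145 153 154 147 131] [-0.0079 -0.007  -0.0061 -0.0051 -0.0042 -0.0033 -0.0023 -0.0014 -0.0005
  0.0005  0.0014  0.0024  0.0033  0.0042  0.0052  0.0061]
1 [113 130 126 129 138 132 130 141 145 136 144 144 143 148 394] [-0.0213 -0.0184 -0.0155 -0.0125 -0.0096 -0.0067 -0.0038 -0.0008  0.0021
  0.005   0.0079  0.0109  0.0138  0.0167  0.0196  0.0226]
2 [  17   18   19   21   13   19   23   15   22   22   18   24   88 1391
  583] [-0.0149 -0.0127 -0.0105 -0.0083 -0.0062 -0.004  -0.0018  0.0004  0.0025
  0.0047  0.0069  0.0091  0.0113  0.0134  0.0156  0.0178]
top 2071 [-0.001   0.0017  0.0151] [-0.0079 -0.0213  0.0103] [0.0061 0.0226 0.0178]
((-0.903717041015625, 0.6244487762451172), (43.857051849365234, 14.007073402404785), 89.85697174072266)
[320.4, 250.2] 0.82 [-0.0018  0.0045  0.0141]
```

View pics/w1.png

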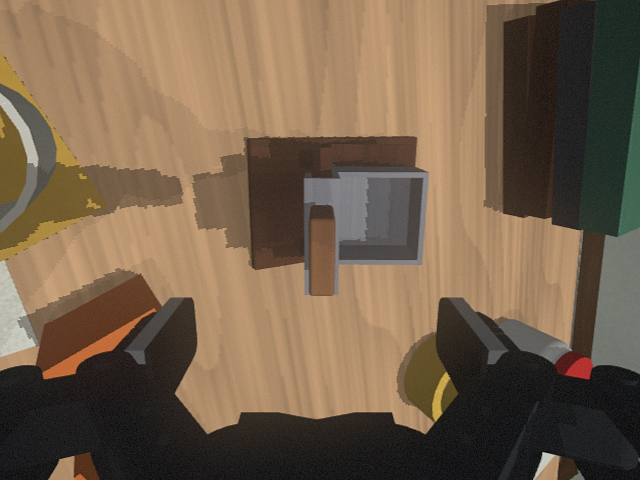

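The wrist view shows the block at (321,250), aligned between the fingers, with the basket at (380,215).

Run:
```python
from h import *
H=Rh(-8.2); delta(toolR(H),(.4847,.2702,.1119))
```

```text
linear cm [ 4.5  -0.49 -8.54] rot [ 0.0005 -0.0059  0.0015]
```

Request:
{"op": "play_rows", "data": {"targets": [{"grip":0,"linear":[0.6,-0.1,-1.1],"delta_rot":[0,-0.005,0]},{"grip":0,"linear":[1.5,-0.2,-2.8],"delta_rot":[0,-0.005,0]},{"grip":0,"linear":[2.4,-0.3,-4.6],"delta_rot":[0,-0.005,0]},{"grip":0,"linear":[3.3,-0.4,-6.3],"delta_rot":[0,-0.005,0]},{"grip":0,"linear":[4.0,-0.45,-7.6],"delta_rot":[0,-0.005,0]},{"grip":0,"linear":[4.5,-0.5,-8.5],"delta_rot":[0,-0.005,0]},{"grip":0,"linear":[4.5,-0.5,-8.5],"delta_rot":[0,-0.005,0]}]}}

```text
time: 4.0
ee_pos: [0.4855, 0.2685, 0.1128]
tcp_rot: [152.0, -0.0, 81.5]
wrist_force: [-0.8, -0.2, 0.6]
opening: 0.0854
grasp_force: 0.0
```

Run:
```python
from h import *
H=Rh(-8.2); delta(toolR(H),(.4847,.2702,.1119)); o=bot.get_obs(); print(o["q"],o["wrist_force"])
```

```text
linear cm [-0.08  0.17 -0.09] rot [-0.0007  0.0002  0.005 ]
[ 39.20007605 -15.02253562 -26.24035138  59.05949385 -20.29113608
 134.13252533] [-0.7848067  -0.21791063  0.56554909]
```

Request:
{"op": "play_rows", "data": {"targets": [{"grip":0,"linear":[-0.08,0.15,-0.1],"delta_rot":[0,0,0.005]},{"grip":120,"linear":[-0.08,0.15,-0.1],"delta_rot":[0,0,0.005]},{"grip":170,"linear":[-0.08,0.15,-0.1],"delta_rot":[0,0,0.005]},{"grip":255,"linear":[-0.08,0.15,-0.1],"delta_rot":[0,0,0.005]},{"grip":255,"linear":[-0.08,0.15,-0.1],"delta_rot":[0,0,0.005]},{"grip":255,"linear":[-0.08,0.15,-0.1],"delta_rot":[0,0,0.005]},{"grip":255,"linear":[-0.08,0.15,-0.1],"delta_rot":[0,0,0.005]},{"grip":255,"linear":[-0.08,0.15,-0.1],"delta_rot":[0,0,0.005]}], "force": 60}}

```text
time: 4.8
ee_pos: [0.4845, 0.2713, 0.1124]
tcp_rot: [152.0, -0.1, 81.9]
wrist_force: [-1.3, -0.0, 3.5]
opening: 0.0132
grasp_force: 59.4
```

Request:
{"op": "play_rows", "data": {"targets": [{"grip":255,"linear":[-0.28,0.04,0.53],"delta_rot":[0,0,0]},{"grip":255,"linear":[-0.7,0.1,1.32],"delta_rot":[0,0,0]},{"grip":255,"linear":[-1.2,0.17,2.3],"delta_rot":[0,0,0]},{"grip":255,"linear":[-1.86,0.27,3.53],"delta_rot":[0,0,0]},{"grip":255,"linear":[-2.56,0.37,4.86],"delta_rot":[0,0,0]},{"grip":255,"linear":[-3.25,0.47,6.18],"delta_rot":[0,0,0]},{"grip":255,"linear":[-3.95,0.57,7.5],"delta_rot":[0,0,0]},{"grip":255,"linear":[-4.65,0.67,8.83],"delta_rot":[0,0,0]},{"grip":255,"linear":[-4.65,0.67,12],"delta_rot":[0,0,0]},{"grip":255,"linear":[-4.65,0.67,15],"delta_rot":[0,0,0]}]}}

```text
time: 5.8
ee_pos: [0.437, 0.2776, 0.2618]
tcp_rot: [152.1, 0.0, 81.9]
wrist_force: [0.3, -0.3, -3.7]
opening: 0.0132
grasp_force: 59.6
```

Run:
```python
from h import *
# upright, holder yaw 15.9, hook above rim by 0.17
yaw=15.9; H=Rh(yaw,0); rim=np.array([.5085,-.3272,.150])
g=rim+[0,0,.028]; tcp=g+[0,0,-.0157]
print(tcp); delta(toolR(H),tcp+[0,0,.14]); o=bot.get_obs(); print(o["q"],o["wrist_force"],o["opening"])
```

```text
[ 0.5085 -0.3272  0.1623]
linear cm [  7.15 -60.48   4.05] rot [-0.0327  0.4892  0.4098]
[ 44.1862     -18.15597254 -11.97364065  78.26236743 -21.73762549
 138.77763297] [ 0.25581621 -0.28353348 -3.67070586] 0.013202925846757576
```

Request:
{"op": "play_rows", "data": {"targets": [{"grip":255,"linear":[0,-1,2],"delta_rot":[-0.004,0.06,0.05]},{"grip":255,"linear":[1,-3,4],"delta_rot":[-0.01,0.16,0.13]},{"grip":255,"linear":[2,-6,6],"delta_rot":[-0.019,0.28,0.235]},{"grip":255,"linear":[3,-10,6],"delta_rot":[-0.028,0.4,0.335]},{"grip":255,"linear":[4,-14,6],"delta_rot":[-0.0327,0.489,0.41]},{"grip":255,"linear":[5,-18,6],"delta_rot":[-0.0327,0.489,0.41]},{"grip":255,"linear":[5.5,-22,6],"delta_rot":[-0.0327,0.489,0.41]},{"grip":255,"linear":[6,-26,6],"delta_rot":[-0.0327,0.489,0.41]},{"grip":255,"linear":[6,-30,6],"delta_rot":[-0.0327,0.489,0.41]},{"grip":255,"linear":[6,-34,6],"delta_rot":[-0.0327,0.489,0.41]}]}}

```text
time: 6.8
ee_pos: [0.4976, -0.0638, 0.3212]
tcp_rot: [180.0, -0.1, 105.8]
wrist_force: [-0.2, 0.6, -2.9]
opening: 0.0133
grasp_force: 59.6
```

Request:
{"op": "play_rows", "data": {"targets": [{"grip":255,"linear":[0,-4,0],"delta_rot":[0,0,0]},{"grip":255,"linear":[0,-8,0],"delta_rot":[0,0,0]},{"grip":255,"linear":[0,-12,0],"delta_rot":[0,0,0]},{"grip":255,"linear":[0,-16,0],"delta_rot":[0,0,0]},{"grip":255,"linear":[0,-19,0],"delta_rot":[0,0,0]},{"grip":255,"linear":[0,-22,0],"delta_rot":[0,0,0]},{"grip":255,"linear":[0,-24,0],"delta_rot":[0,0,0]},{"grip":255,"linear":[0,-25,0],"delta_rot":[0,0,0]},{"grip":255,"linear":[0,-25,0],"delta_rot":[0,0,0]}]}}

```text
time: 7.7
ee_pos: [0.4977, -0.3129, 0.321]
tcp_rot: [179.9, -0.2, 105.8]
wrist_force: [0.9, 0.6, -4.0]
opening: 0.0133
grasp_force: 59.7
```

Run:
```python
from h import *
np.set_printoptions(precision=4,suppress=True)
yaw=15.9; H=Rh(yaw,0); tcp=np.array([.5085,-.3272,.1623])
delta(toolR(H),tcp+[0,0,.16]); o=bot.get_obs(); print(o["q"],o["ee_pos"],o["wrist_force"],o["opening"])
p=bot.camera("wrist"); save(p,"w2.png")
C=cloud(p,np.ones((480,640),bool))
for lo,hi in ((.14,.158),):
    L=(C-[.5085,-.3272,.15])@H; w=(C[:,2]>lo)&(C[:,2]<hi)&(abs(L[:,1])<.13)&(abs(L[:,0])<.025); W=L[w]; print(len(W))
    if len(W): print(W.min(0),W.max(0),np.percentile(W[:,0],[2,50,98]),np.polyfit(W[:,1],W[:,0],1))
p=bot.camera("scene"); save(p,"s2.png")
```

```text
linear cm [ 1.08 -1.43  0.13] rot [-0.0029  0.0004  0.0025]
[-32.2249  13.9824  30.5686 106.6551   0.1527  42.0179] [ 0.4977 -0.3129  0.321 ] [ 0.8524  0.5783 -4.0492] 0.013348686536773107
1293
[-0.0036  0.0235 -0.01  ] [0.025  0.1203 0.0017] [-0.0029  0.0003  0.023 ] [ 0.1187 -0.0072]
```

View pics/w2.png

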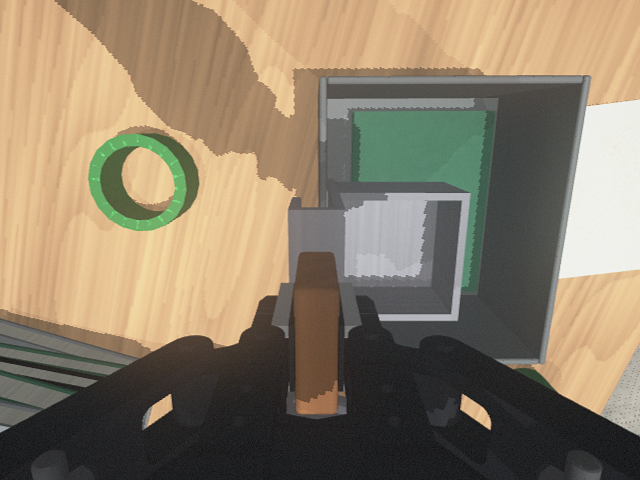

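The wrist view shows the holder at (320,290) with its basket over the crate's interior. The near wall's rim runs vertically at column 323, in line with the slot.

Request:
{"op": "play_rows", "data": {"targets": [{"grip":255,"linear":[0.6,-0.8,0],"delta_rot":[-0.003,0,0.003]},{"grip":255,"linear":[1.1,-1.43,-1],"delta_rot":[-0.003,0,0.003]},{"grip":255,"linear":[1.1,-1.43,-3],"delta_rot":[-0.003,0,0.003]},{"grip":255,"linear":[1.1,-1.43,-5.5],"delta_rot":[-0.003,0,0.003]},{"grip":255,"linear":[1.1,-1.43,-8],"delta_rot":[-0.003,0,0.003]},{"grip":255,"linear":[1.1,-1.43,-10],"delta_rot":[-0.003,0,0.003]},{"grip":255,"linear":[1.1,-1.43,-11.5],"delta_rot":[-0.003,0,0.003]},{"grip":255,"linear":[1.1,-1.43,-12.3],"delta_rot":[-0.003,0,0.003]},{"grip":255,"linear":[1.1,-1.43,-12.3],"delta_rot":[-0.003,0,0.003]}]}}

```text
time: 8.7
ee_pos: [0.5087, -0.326, 0.1975]
tcp_rot: [180.0, -0.0, 106.0]
wrist_force: [-0.3, -0.1, -3.2]
opening: 0.0134
grasp_force: 59.7
```

Run:
```python
from h import *
np.set_printoptions(precision=4,suppress=True)
H=Rh(15.9,0); tcp=np.array([.5085,-.3272,.1623])
delta(toolR(H),tcp); o=bot.get_obs(); print(o["ee_pos"],o["wrist_force"])
for n in ("wrist","top"):
    p=bot.camera(n); save(p,n+"3.png"); C=cloud(p,np.ones((480,640),bool))
    L=(C-[.5085,-.3272,.15])@H
    for side in ((.045,.12),(-.12,-.045)):
        w=(abs(L[:,2])<.006)&(L[:,1]>side[0])&(L[:,1]<side[1])&(abs(L[:,0])<.012); W=L[w]
        if len(W): print(n,"rim",len(W),np.percentile(W[:,0],[2,50,98]),np.median(W[:,2]))
    for a,b,nm in ((.048,.085,"block"),(.026,.042,"bridge")):
        w=(L[:,2]>a)&(L[:,2]<b)&(abs(L[:,1])<.05)&(abs(L[:,0])<.02); W=L[w]
        if len(W)>5: print(n,nm,len(W),np.percentile(W,[3,50,97],axis=0).tolist())
```

```text
linear cm [-0.02 -0.12 -3.52] rot [-0.0002  0.0001 -0.0022]
[ 0.5087 -0.326   0.1975] [-0.2881 -0.0544 -3.1552]
wrist rim 2732 [-0.0035 -0.0003  0.0106] -0.0010215162241795916
wrist rim 52 [-0.003  -0.0002  0.0026] -0.0010808855131975992
wrist block 10186 [[-0.015717261743058365, -0.01856519390403365, 0.05385079332440788], [0.0007648170743747684, 0.008553112837987764, 0.07913847139889678], [0.01652969353045949, 0.021678444378190543, 0.08421716501816029]]
wrist bridge 3166 [[-0.009642802908782784, 0.01085593875661619, 0.034971827802401524], [0.0006908263135863586, 0.028263752867357, 0.039510874774448174], [0.011443304750378662, 0.03754569121317667, 0.04070599616265329]]
top rim 114 [-0.0029  0.0005  0.0101] -0.0003385166285628516
top block 128 [[-0.015887536632576027, 0.006789882892692128, 0.05076307157777847], [0.001155081688091936, 0.01246029481066865, 0.07466860623492536], [0.015258547059067998, 0.021416250679951173, 0.08321161048766784]]
top bridge 94 [[-0.008958760160770874, 0.009106942466962111, 0.033575290863102125], [0.000634550275167733, 0.027705772256948605, 0.040159872813987835], [0.012278536536942464, 0.037017162358924736, 0.04191630263562219]]
```

View pics/wrist3.png

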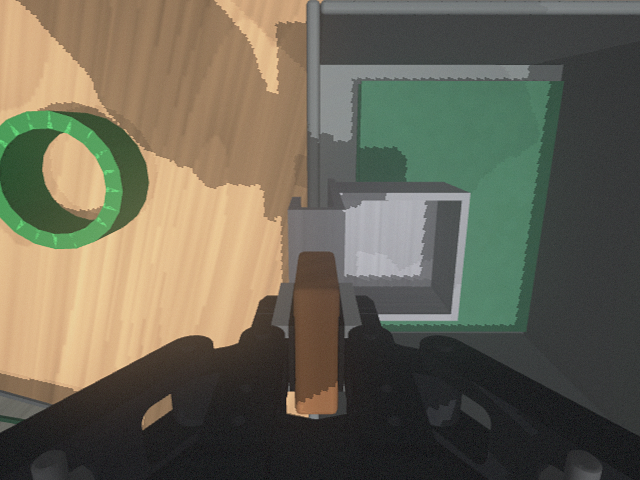

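Request:
{"op": "play_rows", "data": {"targets": [{"grip":255,"linear":[-0.05,0,-0.5],"delta_rot":[0,0,0]},{"grip":255,"linear":[-0.05,0,-1.0],"delta_rot":[0,0,0]},{"grip":255,"linear":[-0.05,0,-1.6],"delta_rot":[0,0,0]},{"grip":255,"linear":[-0.05,0,-2.2],"delta_rot":[0,0,0]},{"grip":255,"linear":[-0.05,0,-2.8],"delta_rot":[0,0,0]},{"grip":255,"linear":[-0.05,0,-3.2],"delta_rot":[0,0,0]},{"grip":255,"linear":[-0.05,0,-3.4],"delta_rot":[0,0,0]},{"grip":255,"linear":[-0.05,0,-3.4],"delta_rot":[0,0,0]}]}}

```text
time: 9.6
ee_pos: [0.5083, -0.3263, 0.1647]
tcp_rot: [179.9, 0.1, 106.0]
wrist_force: [0.4, 0.4, -3.6]
opening: 0.0129
grasp_force: 59.6
```

Request:
{"op": "play_rows", "data": {"targets": [{"grip":255,"linear":[0,0,-0.1],"delta_rot":[0,0,0]},{"grip":255,"linear":[0,0,-0.2],"delta_rot":[0,0,0]},{"grip":255,"linear":[0,0,-0.2],"delta_rot":[0,0,0]}]}}

```text
time: 9.9
ee_pos: [0.5084, -0.3264, 0.163]
tcp_rot: [179.9, 0.1, 106.0]
wrist_force: [-0.3, -0.3, -3.8]
opening: 0.013
grasp_force: 59.6
```

Request:
{"op": "play_rows", "data": {"targets": [{"grip":255,"linear":[0,0,-0.1],"delta_rot":[0,0,0]},{"grip":255,"linear":[0,0,-0.2],"delta_rot":[0,0,0]},{"grip":255,"linear":[0,0,-0.2],"delta_rot":[0,0,0]}]}}

```text
time: 10.2
ee_pos: [0.5086, -0.3266, 0.1622]
tcp_rot: [179.8, 0.2, 106.0]
wrist_force: [-2.0, 0.6, 5.0]
opening: 0.0134
grasp_force: 60.9
```

Request:
{"op": "play_rows", "data": {"targets": [{"grip":235,"linear":[0,0,0.05],"delta_rot":[0,0,0]},{"grip":215,"linear":[0,0,0.05],"delta_rot":[0,0,0]},{"grip":200,"linear":[0,0,0.05],"delta_rot":[0,0,0]},{"grip":185,"linear":[0,0,0.05],"delta_rot":[0,0,0]},{"grip":170,"linear":[0,0,0.05],"delta_rot":[0,0,0]},{"grip":150,"linear":[0,0,0.05],"delta_rot":[0,0,0]},{"grip":150,"linear":[0,0,0.05],"delta_rot":[0,0,0]},{"grip":150,"linear":[0,0,0.05],"delta_rot":[0,0,0]}]}}

```text
time: 11.0
ee_pos: [0.5084, -0.3264, 0.1615]
tcp_rot: [179.9, 0.1, 106.0]
wrist_force: [0.3, -0.1, 0.1]
opening: 0.035
grasp_force: 0.0
```

Request:
{"op": "play_rows", "data": {"targets": [{"grip":150,"linear":[0,0,0.5],"delta_rot":[0,0,0]},{"grip":150,"linear":[0,0,2],"delta_rot":[0,0,0]},{"grip":150,"linear":[0,0,4],"delta_rot":[0,0,0]},{"grip":100,"linear":[0,0,7],"delta_rot":[0,0,0]},{"grip":100,"linear":[0,0,10],"delta_rot":[0,0,0]},{"grip":0,"linear":[0,0,13],"delta_rot":[0,0,0]},{"grip":0,"linear":[0,0,14],"delta_rot":[0,0,0]},{"grip":0,"linear":[0,0,14],"delta_rot":[0,0,0]}]}}

```text
time: 11.8
ee_pos: [0.5088, -0.3267, 0.3038]
tcp_rot: [179.8, 0.2, 106.0]
wrist_force: [-0.2, 0.4, 0.3]
opening: 0.0854
grasp_force: 0.0
```

Run:
```python
from h import *
np.set_printoptions(precision=4,suppress=True)
H=Rh(15.9,0); o=bot.get_obs(); print(o["ee_pos"],o["wrist_force"],o["opening"])
p=bot.camera("wrist"); save(p,"w4.png"); C=cloud(p,np.ones((480,640),bool)); L=(C-[.5085,-.3272,.15])@H
w=(L[:,2]>.035)&(L[:,2]<.055)&(abs(L[:,1])<.05)&(abs(L[:,0])<.025); W=L[w]; print("block top",len(W),W.mean(0),cv2.minAreaRect((W[:,:2]*1000).astype(np.float32)),np.percentile(W[:,2],[5,50,95]))
w=(L[:,2]>.0)&(L[:,2]<.012)&(abs(L[:,1])<.05)&(abs(L[:,0])<.02); W=L[w]; print("bridge",len(W),np.percentile(W,[3,50,97],axis=0))
w=(L[:,2]>-.06)&(L[:,2]<-.04)&(abs(L[:,1])<.05)&(L[:,0]>0)&(L[:,0]<.1); W=L[w]; print("basket rim",len(W),cv2.minAreaRect((W[:,:2]*1000).astype(np.float32)))
w=(abs(L[:,1])<.025)&(L[:,0]>.02)&(L[:,0]<.06); W=L[w]; print("floor z",np.percentile(W[:,2],[5,25,50,75]))
p=bot.camera("top"); C=cloud(p,np.ones((480,640),bool)); b=C[(C[:,2]>.155)&(abs(C[:,0]-.475)<.03)&(abs(C[:,1]+.01)<.03)]; print("cap",len(b),b.mean(0),b.min(0),b.max(0))
```

```text
[ 0.5088 -0.3267  0.3038] [-0.2469  0.3864  0.2515] 0.08541278750696844
block top 1455 [0.0026 0.0007 0.044 ] ((2.7601895332336426, -0.6928272247314453), (44.202293395996094, 13.908941268920898), 89.96923065185547) [0.0423 0.0441 0.0453]
bridge 1384 [[-0.01   -0.0379  0.0018]
 [-0.0039  0.0216  0.0045]
 [ 0.0114  0.0371  0.0065]]
basket rim 1283 ((40.90708923339844, 0.18714523315429688), (72.21360778808594, 74.33412170410156), 0.07791081815958023)
floor z [-0.0938  0.1944  0.2193  0.2349]
cap 176 [ 0.4777 -0.0056  0.16  ] [ 0.4633 -0.0209  0.155 ] [0.493  0.0087 0.1659]
```

View pics/w4.png

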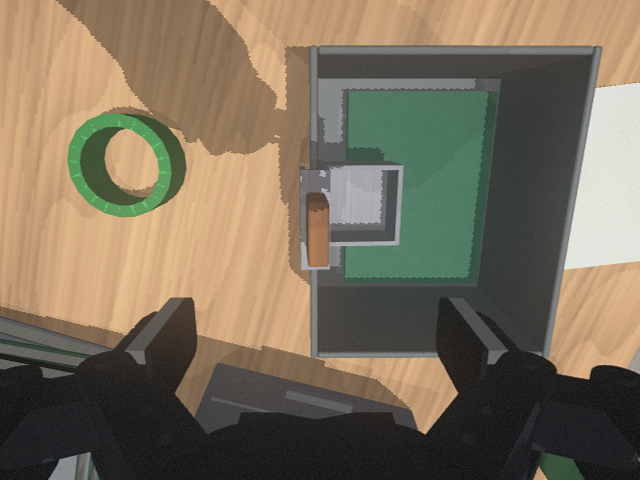

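The holder is released and hanging on the near wall, with the block at (317,230) and the basket inside the crate at (365,205). Next is the bottle.

Request:
{"op": "play_rows", "data": {"targets": [{"grip":0,"linear":[-0.2,2,0],"delta_rot":[0,0,0.1]},{"grip":0,"linear":[-0.5,5,0],"delta_rot":[0,0,0.24]},{"grip":0,"linear":[-0.9,9,0],"delta_rot":[0,0,0.38]},{"grip":0,"linear":[-1.3,13,0],"delta_rot":[0,0,0.52]},{"grip":0,"linear":[-1.7,17,0],"delta_rot":[0,0,0.66]},{"grip":0,"linear":[-2.1,21,0],"delta_rot":[0,0,0.8]},{"grip":0,"linear":[-2.5,25,0],"delta_rot":[0,0,0.94]},{"grip":0,"linear":[-2.8,28.5,0],"delta_rot":[0,0,1.08]},{"grip":0,"linear":[-3.1,31,0],"delta_rot":[0,0,1.22]},{"grip":0,"linear":[-3.1,32.1,0],"delta_rot":[0,0,1.36]}], "force": 40}}

```text
time: 12.9
ee_pos: [0.4765, -0.0034, 0.3005]
tcp_rot: [179.9, 0.0, -175.6]
wrist_force: [0.4, -0.2, -0.3]
opening: 0.0852
grasp_force: 0.0
```

Request:
{"op": "play_rows", "data": {"targets": [{"grip":0,"linear":[0,0,-0.5],"delta_rot":[0,0,0.12]},{"grip":0,"linear":[0,0,-2],"delta_rot":[0,0,0.21]},{"grip":0,"linear":[0,0,-4],"delta_rot":[0,0,0.21]},{"grip":0,"linear":[0,0,-6],"delta_rot":[0,0,0.21]},{"grip":0,"linear":[0,0,-7],"delta_rot":[0,0,0.21]},{"grip":0,"linear":[0,0,-7],"delta_rot":[0,0,0.21]}]}}

```text
time: 13.5
ee_pos: [0.4765, -0.0054, 0.2296]
tcp_rot: [179.9, -0.1, -164.0]
wrist_force: [0.8, -0.0, 0.9]
opening: 0.0853
grasp_force: 0.0
```

Run:
```python
from h import *
np.set_printoptions(precision=4,suppress=True)
o=bot.get_obs(); print(o["ee_pos"],o["tcp_rot"],o["q"])
p=bot.camera("wrist"); C=cloud(p,np.ones((480,640),bool)); b=C[(C[:,2]>.155)&(C[:,2]<.175)&(abs(C[:,0]-.478)<.03)&(abs(C[:,1]+.006)<.03)]; print("cap",len(b),b.mean(0),b.min(0),b.max(0),cv2.minEnclosingCircle((b[:,:2]*1000).astype(np.float32)))
H=Rh(15.9,0); delta(toolR(H)@Rh(90,0),(.478,-.006,.1015))
```

```text
[ 0.4765 -0.0054  0.2296] [ 179.8598   -0.0918 -164.0432] [ -0.7155  -4.959   -0.0468  95.0405   0.108  -16.6724]
cap 2438 [ 0.4756 -0.0053  0.1592] [ 0.4605 -0.0207  0.155 ] [0.4917 0.0108 0.1616] ((476.3955383300781, -5.169219970703125), 15.979432106018066)
linear cm [  0.11  -0.06 -12.94] rot [-0.0019 -0.0005 -0.001 ]
```

Request:
{"op": "play_rows", "data": {"targets": [{"grip":0,"linear":[0,0,-1.5],"delta_rot":[-0.002,0,0]},{"grip":0,"linear":[0,0,-4],"delta_rot":[-0.002,0,0]},{"grip":0,"linear":[0,0,-6.5],"delta_rot":[-0.002,0,0]},{"grip":0,"linear":[0,0,-9],"delta_rot":[-0.002,0,0]},{"grip":0,"linear":[0,0,-11],"delta_rot":[-0.002,0,0]},{"grip":0,"linear":[0,0,-12.3],"delta_rot":[-0.002,0,0]},{"grip":0,"linear":[0,0,-12.8],"delta_rot":[-0.002,0,0]},{"grip":0,"linear":[0,0,-12.8],"delta_rot":[-0.002,0,0]}]}}

```text
time: 14.35
ee_pos: [0.4775, -0.0054, 0.1038]
tcp_rot: [-180.0, 0.1, -164.0]
wrist_force: [0.1, 0.5, 0.0]
opening: 0.0855
grasp_force: 0.0
```

Request:
{"op": "play_rows", "data": {"targets": [{"grip":50,"linear":[0,0,0],"delta_rot":[0,0,0]},{"grip":80,"linear":[0,0,0],"delta_rot":[0,0,0]},{"grip":100,"linear":[0,0,0],"delta_rot":[0,0,0]},{"grip":130,"linear":[0,0,0],"delta_rot":[0,0,0]},{"grip":255,"linear":[0,0,0],"delta_rot":[0,0,0]},{"grip":255,"linear":[0,0,0],"delta_rot":[0,0,0]},{"grip":255,"linear":[0,0,0],"delta_rot":[0,0,0]},{"grip":255,"linear":[0,0,0],"delta_rot":[0,0,0]}]}}

```text
time: 15.15
ee_pos: [0.4778, -0.0053, 0.1045]
tcp_rot: [-180.0, 0.1, -164.0]
wrist_force: [-1.4, 1.1, 5.2]
opening: 0.0489
grasp_force: 41.7
```

Request:
{"op": "play_rows", "data": {"targets": [{"grip":255,"linear":[0,0,0.5],"delta_rot":[0,0,0]},{"grip":255,"linear":[0,0,2],"delta_rot":[0,0,0]},{"grip":255,"linear":[0,0,4.5],"delta_rot":[0,0,0]},{"grip":255,"linear":[0,0,7.5],"delta_rot":[0,0,0]},{"grip":255,"linear":[0,0,11],"delta_rot":[0,0,0]},{"grip":255,"linear":[0,0,14.5],"delta_rot":[0,0,0]},{"grip":255,"linear":[0.3,-1,18],"delta_rot":[0,0,0]},{"grip":255,"linear":[0.9,-4,21],"delta_rot":[0,0,0]},{"grip":255,"linear":[1.8,-8,23.5],"delta_rot":[0,0,0]},{"grip":255,"linear":[2.7,-12,24],"delta_rot":[0,0,0]}]}}

```text
time: 16.15
ee_pos: [0.5047, -0.1265, 0.3477]
tcp_rot: [-179.8, 0.3, -164.0]
wrist_force: [1.2, -0.3, -2.4]
opening: 0.0488
grasp_force: 42.2
```

Request:
{"op": "play_rows", "data": {"targets": [{"grip":255,"linear":[0.9,-4,0],"delta_rot":[0,0,0]},{"grip":255,"linear":[1.8,-8,0],"delta_rot":[0,0,0]},{"grip":255,"linear":[2.6,-11.5,0],"delta_rot":[0,0,0]},{"grip":255,"linear":[3.3,-14.5,0],"delta_rot":[0,0,0]},{"grip":255,"linear":[3.9,-17,0],"delta_rot":[0,0,0]},{"grip":255,"linear":[4.2,-18.5,0],"delta_rot":[0,0,0]},{"grip":255,"linear":[4.3,-19.1,0],"delta_rot":[0,0,0]},{"grip":255,"linear":[4.3,-19.1,0],"delta_rot":[0,0,0]},{"grip":255,"linear":[4.3,-19.1,0],"delta_rot":[0,0,0]}]}}

```text
time: 17.05
ee_pos: [0.5473, -0.3157, 0.344]
tcp_rot: [-180.0, 0.1, -164.0]
wrist_force: [0.3, 0.8, -2.9]
opening: 0.0485
grasp_force: 42.2
```

Run:
```python
from h import *
np.set_printoptions(precision=4,suppress=True)
H=Rh(15.9,0); o=bot.get_obs(); print(o["ee_pos"],o["tcp_rot"],o["wrist_force"],o["opening"])
delta(toolR(H)@Rh(90,0),(.548,-.3162,.33))
p=bot.camera("top"); L=(cloud(p,np.ones((480,640),bool))-[.5085,-.3272,.15])@H
p2=bot.camera("scene"); save(p2,"s5.png"); L2=(cloud(p2,np.ones((480,640),bool))-[.5085,-.3272,.15])@H
# basket rim & block & bottle body from scene
for nm,q in (("top",L),("scene",L2)):
    w=(q[:,2]>-.056)&(q[:,2]<-.04)&(abs(q[:,1])<.045)&(q[:,0]>.0)&(q[:,0]<.1); W=q[w]; print(nm,"basket",len(W),*(np.percentile(W,[2,98],axis=0) if len(W) else []))
    w=(q[:,2]>.012)&(q[:,2]<.05)&(abs(q[:,1])<.03)&(abs(q[:,0])<.02); W=q[w]; print(nm,"block",len(W),*(np.percentile(W,[2,98],axis=0) if len(W) else []))
    for a,b in ((.078,.1),(.11,.14)):
        w=(q[:,2]>a)&(q[:,2]<b)&(abs(q[:,1])<.04)&(abs(q[:,0]-.04)<.04); W=q[w]; print(nm,"bottle",a,len(W),*(np.percentile(W,[2,98],axis=0) if len(W) else []))
```

```text
[ 0.5473 -0.3157  0.344 ] [-179.9817    0.0684 -164.022 ] [ 0.2726  0.7621 -2.9214] 0.048539532737195926
linear cm [ 0.07 -0.05 -1.4 ] rot [-0.      0.0012 -0.0014]
top basket 119 [ 0.0061 -0.0361 -0.0558] [ 0.077   0.0366 -0.0452]
top block 196 [-0.005  -0.0209  0.013 ] [0.0099 0.021  0.0481]
top bottle 0.078 41 [0.0156 0.0016 0.0886] [0.0618 0.0254 0.0993]
top bottle 0.11 105 [0.0153 0.0042 0.1108] [0.0565 0.026  0.1386]
scene basket 236 [ 0.002  -0.0379 -0.0559] [ 0.0783  0.04   -0.0407]
scene block 205 [-0.0022 -0.0227  0.0128] [0.0118 0.0226 0.0467]
scene bottle 0.078 79 [ 0.0301 -0.0116  0.0893] [0.0666 0.0254 0.0997]
scene bottle 0.11 242 [ 0.0247 -0.0095  0.1111] [0.0668 0.0272 0.1392]
```

View pics/s5.png

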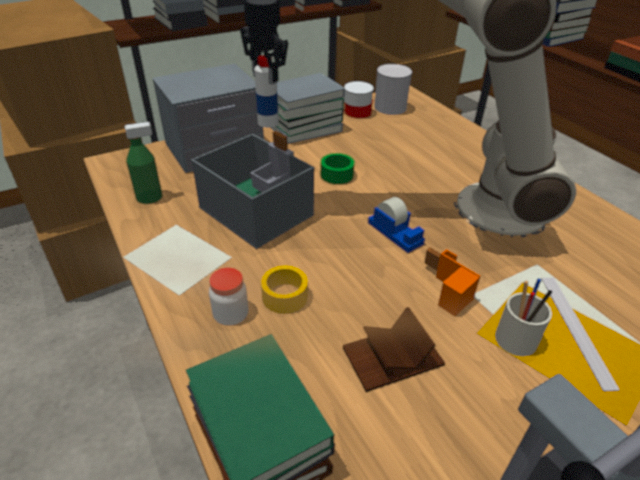

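The bottle is held upright above the basket at (265,95), and the holder hangs at (275,165).

Request:
{"op": "play_rows", "data": {"targets": [{"grip":255,"linear":[0,0,-1.5],"delta_rot":[0,0,0]},{"grip":255,"linear":[0,0,-3.5],"delta_rot":[0,0,0]},{"grip":255,"linear":[0,0,-5.5],"delta_rot":[0,0,0]},{"grip":255,"linear":[0,0,-7.5],"delta_rot":[0,0,0]},{"grip":255,"linear":[0,0,-9.5],"delta_rot":[0,0,0]},{"grip":255,"linear":[0,0,-11.5],"delta_rot":[0,0,0]},{"grip":255,"linear":[0,0,-13.5],"delta_rot":[0,0,0]},{"grip":255,"linear":[0,0,-15],"delta_rot":[0,0,0]},{"grip":255,"linear":[0,0,-16.2],"delta_rot":[0,0,0]},{"grip":255,"linear":[0,0,-16.2],"delta_rot":[0,0,0]}]}}

```text
time: 18.15
ee_pos: [0.5469, -0.3155, 0.1801]
tcp_rot: [179.9, -0.0, -164.0]
wrist_force: [-0.4, -0.2, -2.0]
opening: 0.0485
grasp_force: 42.2
```

Request:
{"op": "play_rows", "data": {"targets": [{"grip":255,"linear":[0,0,-0.3],"delta_rot":[0,0,0]},{"grip":255,"linear":[0,0,-0.6],"delta_rot":[0,0,0]},{"grip":255,"linear":[0,0,-0.9],"delta_rot":[0,0,0]},{"grip":255,"linear":[0,0,-1.2],"delta_rot":[0,0,0]},{"grip":255,"linear":[0,0,-1.3],"delta_rot":[0,0,0]},{"grip":255,"linear":[0,0,-1.3],"delta_rot":[0,0,0]}]}}

```text
time: 18.75
ee_pos: [0.5473, -0.3164, 0.1684]
tcp_rot: [-180.0, 0.0, -164.0]
wrist_force: [-0.4, 0.0, -2.5]
opening: 0.0489
grasp_force: 42.3
```

Request:
{"op": "play_rows", "data": {"targets": [{"grip":255,"linear":[0,0,-0.1],"delta_rot":[0,0,0]},{"grip":255,"linear":[0,0,-0.2],"delta_rot":[0,0,0]},{"grip":255,"linear":[0,0,-0.3],"delta_rot":[0,0,0]},{"grip":255,"linear":[0,0,-0.3],"delta_rot":[0,0,0]}]}}

```text
time: 19.15
ee_pos: [0.5473, -0.3164, 0.1654]
tcp_rot: [-180.0, 0.0, -164.0]
wrist_force: [-0.4, -0.0, -2.5]
opening: 0.049
grasp_force: 42.3
```

Request:
{"op": "play_rows", "data": {"targets": [{"grip":255,"linear":[0,0,-0.1],"delta_rot":[0,0,0]},{"grip":255,"linear":[0,0,-0.15],"delta_rot":[0,0,0]},{"grip":255,"linear":[0,0,-0.15],"delta_rot":[0,0,0]}]}}

```text
time: 19.45
ee_pos: [0.5474, -0.3164, 0.1639]
tcp_rot: [-180.0, 0.0, -164.0]
wrist_force: [-0.2, 0.1, -3.3]
opening: 0.0487
grasp_force: 42.3
```

Request:
{"op": "play_rows", "data": {"targets": [{"grip":255,"linear":[0,0,-0.1],"delta_rot":[0,0,0]},{"grip":255,"linear":[0,0,-0.15],"delta_rot":[0,0,0]},{"grip":255,"linear":[0,0,-0.15],"delta_rot":[0,0,0]}]}}

```text
time: 19.75
ee_pos: [0.5475, -0.3164, 0.1627]
tcp_rot: [-180.0, 0.1, -164.0]
wrist_force: [0.2, 1.1, -2.0]
opening: 0.0487
grasp_force: 42.3
```

Request:
{"op": "play_rows", "data": {"targets": [{"grip":255,"linear":[0,0,-0.1],"delta_rot":[0,0,0]},{"grip":255,"linear":[0,0,-0.1],"delta_rot":[0,0,0]}]}}

```text
time: 19.95
ee_pos: [0.5478, -0.3164, 0.1625]
tcp_rot: [-179.9, 0.1, -164.0]
wrist_force: [0.4, 0.5, 4.8]
opening: 0.0486
grasp_force: 42.8
```

Request:
{"op": "play_rows", "data": {"targets": [{"grip":110,"linear":[0,0,0],"delta_rot":[0,0,0]},{"grip":100,"linear":[0,0,0],"delta_rot":[0,0,0]},{"grip":90,"linear":[0,0,0],"delta_rot":[0,0,0]},{"grip":75,"linear":[0,0,0],"delta_rot":[0,0,0]},{"grip":60,"linear":[0,0,0],"delta_rot":[0,0,0]},{"grip":40,"linear":[0,0,0],"delta_rot":[0,0,0]},{"grip":20,"linear":[0,0,0],"delta_rot":[0,0,0]},{"grip":20,"linear":[0,0,0],"delta_rot":[0,0,0]}]}}

```text
time: 20.75
ee_pos: [0.5474, -0.3164, 0.1615]
tcp_rot: [-180.0, 0.0, -164.0]
wrist_force: [0.3, -0.5, 0.8]
opening: 0.0788
grasp_force: 0.0
```

Request:
{"op": "play_rows", "data": {"targets": [{"grip":20,"linear":[0,0,0.7],"delta_rot":[0,0,0]},{"grip":20,"linear":[0,0,2],"delta_rot":[0,0,0]},{"grip":20,"linear":[0,0,4],"delta_rot":[0,0,0]},{"grip":20,"linear":[0,0,6.5],"delta_rot":[0,0,0]},{"grip":20,"linear":[0,0,9.5],"delta_rot":[0,0,0]},{"grip":20,"linear":[0,0,13],"delta_rot":[0,0,0]},{"grip":20,"linear":[0,0,16],"delta_rot":[0,0,0]},{"grip":20,"linear":[0,0,16],"delta_rot":[0,0,0]}]}}

```text
time: 21.55
ee_pos: [0.5478, -0.3166, 0.3275]
tcp_rot: [-179.7, 0.4, -164.0]
wrist_force: [0.2, 0.3, 0.3]
opening: 0.0785
grasp_force: 0.0
```

Run:
```python
from h import *
np.set_printoptions(precision=4,suppress=True)
H=Rh(15.9,0); o=bot.get_obs(); print(o["ee_pos"],o["wrist_force"],o["opening"])
p=bot.camera("wrist"); save(p,"w6.png"); q=(cloud(p,np.ones((480,640),bool))-[.5085,-.3272,.15])@H
for nm,a,b in (("cap top",.06,.08),("shoulder",.035,.055)):
    w=(q[:,2]>a)&(q[:,2]<b)&(abs(q[:,1])<.04)&(abs(q[:,0]-.045)<.034); W=q[w]; print(nm,len(W),W.mean(0),np.percentile(W,[2,98],axis=0))
w=(q[:,2]>.035)&(q[:,2]<.055)&(abs(q[:,1])<.03)&(abs(q[:,0])<.0125); W=q[w]; print("block",len(W),np.percentile(W,[2,50,98],axis=0))
w=(q[:,2]>-.058)&(q[:,2]<-.04)&(abs(q[:,1])<.045)&(q[:,0]>.0)&(q[:,0]<.1); W=q[w]; print("basket",len(W),np.percentile(W,[2,98],axis=0))
w=(q[:,2]>-.002)&(q[:,2]<.012)&(abs(q[:,1])<.045)&(abs(q[:,0])<.02); W=q[w]; print("bridge",len(W),np.percentile(W,[2,50,98],axis=0))
```

```text
[ 0.5478 -0.3166  0.3275] [0.2064 0.3153 0.2955] 0.07853735797653151
cap top 1763 [0.0461 0.0004 0.0657] [[ 0.0321 -0.0135  0.0621]
 [ 0.0607  0.0142  0.0675]]
shoulder 1777 [0.0363 0.0006 0.044 ] [[ 0.0218 -0.0224  0.0369]
 [ 0.0621  0.0234  0.0527]]
block 1405 [[-0.005  -0.0215  0.038 ]
 [ 0.0015 -0.0005  0.0441]
 [ 0.0088  0.0205  0.0457]]
basket 582 [[ 0.0189 -0.0362 -0.0565]
 [ 0.0745  0.0355 -0.0437]]
bridge 1613 [[-0.0107 -0.0407 -0.0015]
 [-0.004   0.0002  0.0045]
 [ 0.0193  0.0414  0.0091]]
```

View pics/w6.png

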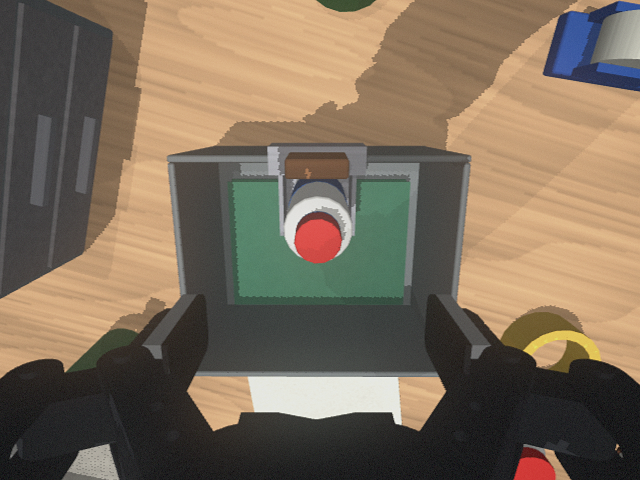

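The bottle stands in the basket with its cap at (318,240), and the holder still hangs on the wall at (317,162). The fingers are clear of both.

```bash
python3 -c "
from workcell import bot
print(bot.job_done())"
```

```text
the job is handed in; nothing more can be done
None
```

I handed the job in at about 21.6 s: the holder hangs on the near crate wall with its basket inside and the bottle stands in it, both released. Both lean about 0.05 rad, by depth estimate, which is inside the 0.10 and 0.12 rad limits; no verdict was returned.

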